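Stack the second stock tote on the full one and put the spare tin in it

TASK

The tote with the two candle tins is full: take the empty tote off the sloping stand and set it on top of the full one, turned end for end to it, so that its feet sit in the seats and it stacks level above the tins instead of nesting down on them. Then stand the spare candle tin upright in the upper tote. Set things down rather than dropping them, and leave the bell and the pepper mill alone.

Things in the scene. Friction and masses are not known exactly. Their poses are not given: they have to be found in the camera images.
- empty_tote_mid (a point): Centre (half-way up, 34 mm over its underside) of the empty plain grey plastic stack-nest tote, 180 long (x), 131 wide (y), 68 mm high, about 200 g; x points to its plain end, -x to its notched end, z up out of it. Lower body 158 x 88 x 30 mm, floor 3.5 mm thick, 3 mm walls; above it, up to the rim, a wider band 180 x 131 mm. It starts on the stand, tipped 30 degrees with the board.
- empty_tote_plain (a point): Middle of the empty tote's plain end: an upright wall 9 mm thick (81 to 90 mm from the tote's middle along x), free from 30 to 68 mm above the underside, good to pinch. This point is 85.5 mm along x, 52 mm above the underside.
- empty_tote_notch (a point): Middle of the empty tote's notch: a hand-hold 68 mm wide that dips the rim at its -x end to 46 mm above the underside; 85.5 mm from the tote's middle.
- empty_tote_foot (a point): Sole of one of the empty tote's four feet, at x = 54, y = 51 mm in its axes. The feet are 20 x 14 mm, level with the underside, at x = 54 and x = -20 mm on both long sides, from 44 to 58 mm off the middle; edges bevelled 3 mm.
- full_tote_mid (a point): Centre (half-way up, 34 mm above the table) of the full tote, same make and axes as the empty one: x to its plain end, -x to its notched end. Loose, level on the table. Open wells inside its band at x = 54 and -20 mm swallow the feet of a tote facing the same way (nests, pressing on the tins).
- full_tote_seat (a point): One of the full tote's four seats, at x = -54, y = 53 mm, 60 mm up; the others at x = -54 and x = 20 mm on both sides. Each is 28 mm long between ribs and reaches out to 61.5 mm from the middle, to a wall 8 mm higher. They carry a tote turned end for end, middle over middle, exactly 60 mm higher, with 3.5 mm play.
- full_tote_notch (a point): Middle of the notch in the full tote's -x end, the same as on the empty tote.
- stock_tin_a: Candle tin in the notched half of the full tote, 63 mm across, 43 mm high; origin at the middle of its underside.
- stock_tin_b: Candle tin in the plain half of the full tote, 60 mm across, 41 mm high; origin at the middle of its underside.
- spare_tin_mid (a point): Centre of the spare candle tin that stands by itself on the table in front: a sage-green round tin 57 mm across, 39 mm high, about 200 g; z up its axis.
- stand: Sloping wooden display stand, 190 mm wide (y), 130 mm deep (x), fixed; origin under its middle on the table. Its board rises 30 degrees towards its +x (roughly the robot's left), 62 mm high in the middle; a lip 18 mm high along its low edge stops the tote. x points up the slope, level.
- bell: Brass hand bell, 62 mm across, 100 mm high, a bystander behind the work; origin at the middle of its underside, z up.
- mill: Turned wooden pepper mill, 55 mm across, 162 mm high, a bystander behind the work; origin at the middle of its underside, z up.
There are look-alikes about, which are no part of the job. What is shaped like the part that bears spare_tin_mid but brown, orange or purple is not meant.

How it is judged (in metres and radians):
On the way:
1. the empty tote stands stacked on the full one, notched ends opposite, level, all feet in the seats, and let go (z of empty_tote_mid in the frame of full_tote_mid between 0.0575 and 0.0625 m and x of empty_tote_mid in the frame of full_tote_mid between -0.008 and 0.008 m and y of empty_tote_mid in the frame of full_tote_mid between -0.008 and 0.008 m and x of empty_tote_notch in the frame of full_tote_mid above 0.06 m and angle between each of empty_tote_mid, full_tote_mid's own z axis and vertical below 0.04 rad and contact force between the fingers and empty_tote below 0.2 N), for 0.3 s.
At the end, for the whole second after the job is handed in: Upper tote 57.5 to 62.5 mm above the lower one, within 8 mm sideways, notched ends opposite, both totes level within 2.3 degrees; the spare tin upright (6 degrees) on the upper tote's floor; all at rest and released (all of step 1 and z of spare_tin_mid in the frame of empty_tote_mid between -0.016 and -0.006 m and x of spare_tin_mid in the frame of empty_tote_mid between -0.055 and 0.055 m and y of spare_tin_mid in the frame of empty_tote_mid between -0.02 and 0.02 m and angle between spare_tin_mid's own z axis and vertical below 0.1 rad and linear speed of each of empty_tote, full_tote, spare_tin below 0.02 m/s and contact force between the fingers and spare_tin below 0.2 N); the robot touches nothing.
It fails at once if the empty tote presses on a candle tin in the full tote (over 10 N) (contact force between empty_tote and stock_tin_a above 10 N or contact force between empty_tote and stock_tin_b above 10 N).
It fails at once if the tote or the spare tin is dropped (falls freely faster than 0.7 m/s, some 25 mm) ((linear speed of empty_tote above 0.7 m/s and contact force between the fingers and empty_tote below 0.05 N) or (linear speed of spare_tin above 0.7 m/s and contact force between the fingers and spare_tin below 0.05 N)).
It fails at once if the bell or the pepper mill is moved more than 40 mm or tipped over (distance of any of bell, mill from where it was at the start of the episode above 0.04 m or angle between any of bell, mill's own z axis and vertical above 0.5 rad).
It also fails if it takes over 58 s, if anything falls off the work surface, if the arm or the gripper's body presses on something with over 40 N, if the wrist force passes 120 N, or if a joint passes its speed limit or range.

ROBOT

A 6-joint arm with a two-finger parallel gripper is mounted at the origin on a cart in front of the work surface, level with it; the furniture and walls round the work are solid. World frame = base frame: x ahead of the robot, y to its left, z up, the work surface at z = 0. Lengths are in mm, angles in rad, forces in N, time in s.
With the tool pointing down it reaches from about 350 to 875 mm from the base axis. Payload 4.2 kg.
Tool frame: the origin (TCP) lies on the centre line of the jaws, within the pads' length; the fingertips stand 25 mm ahead of it and the grasp point (between the pads) lies 6 mm ahead of it; z points along the fingers, y is the direction in which the jaws open and shut (so a half turn about z gives the same grasp; the last joint's range is limited). The gripper opens to 85 mm and grips with 20 to 120 N. Pads are 22 mm wide; open, the fingers measure 114 mm over their backs; the gripper's body (76 mm by 85 mm) begins 54 mm behind the grasp point. The pads swing forward as they close: fully open they stand 13 mm farther back than shut.
Start: joints at [-1.006, 0.385, 0.008, 0, -1.194, -0.259], TCP at [188.176, -595.977, 236.212] pointing down, gripper open.
Joint ranges: [-3.14, 3.14], [-1.21, 2.06], [-1.07, 1.41], [-3.16, 2.05], [-2.99, -0.16], [-3.1, 3.1]. Speed limits (rad/s): [2.79, 2.79, 3.14, 3.14, 3.14, 3.14].

INTERFACE

Orientations are given as a unit quaternion [x, y, z, w].
In Python, from bench import arm gives the robot as it stands.
- The arm moves only by the tool drive_tool, never from a script. Its argument "plan" is a list of rows, each a list of 2 entries, a list of its own where there are three numbers: the shift along the tool's x, y, z in m, then the turn about the tool's z in degrees. A call has 1 to 12 rows; each row shifts and turns the commanded pose from where the row before left it, along the tool's axes as they then stand; what a row does not reach is not made up. A row lasts 1/8 s, in which the tool goes at most 62.5 mm and 10.7 degrees, less where a joint would pass 70% of its speed; a pose out of reach is approached as far as the arm can. A call with a gripper value outside its range is refused whole. "fingers" is the closure, from -1 (fully open) to 1 (shut), so that 0 is half open, set as the call begins (left out, the last holds). The fingers move at their own pace and stop on an object; the grip force is fixed at half the most. Time passes only in rows, so rows that do not move let the fingers close. It gives the time, the measured TCP pose, the force and the opening at its end, in the units of the state.
- arm.read_state(): the state, without advancing time (a new reading comes with each control period).
- arm.get_image(name): name is "scene" or "top" or "wrist"; returns a dict with "image" (384x512x3 uint8, red, green, blue), "K" (3x3 intrinsics, pixels), "R" (3x3) and "t" (3): a world point X has camera coordinates R X + t. Camera axes: x right, y down, z forward; pixel columns grow to the right and rows downward; lengths in mm; the calibration is good to about 2 mm. A picture is of the moment at which its call begins. There is no depth.
- arm.job_done(): hands the job in, once; it reports no verdict.
The state is a dict: "clock": time; "joints": joint angles; "joint_vel": joint speeds; "joint_efforts": joint torques, N m; "position": TCP position; "ee_rot": TCP orientation; "contact_force": force on the tool from outside, world axes, zero at the start; "wrist_torque": the same for the moment, N m; "gripper_width": finger opening in mm.
Only numpy, scipy, OpenCV 4.12 (cv2) and the standard library are available. Lean on these libraries where they do the work, as an engineer would, in place of code of your own. Each camera call takes 0.05 s, during which the arm holds its last target.

## Working session

There is one attempt and no reset: what is moved stays moved. The work goes in short steps, Python scripts to look and compute and a tool call to move; the robot and the scene stay as the last step left them, time stands still between calls to the robot, and variables do not carry over. Pictures are saved under pics/ and viewed, and the job is handed in when it is done.

Besides the shell and the picture viewer there is one more tool, called in YAML: its name, and indented under it one key for each argument. drive_tool: Moves the arm, as the interface text tells. Its arguments: {"type":"object","properties":{"plan":{"type":"array"},"fingers":{"type":"number"}},"required":["plan"]}

```bash
mkdir -p pics; ls; cat > h.py <<'E'
import numpy as np, cv2
from bench import arm
def snap(n,f):
    d=arm.get_image(n); cv2.imwrite('pics/'+f,d['image'][:,:,::-1]); np.savez('pics/'+f+'.npz',**{k:np.array(v) for k,v in d.items()}); return d
E
python3 - <<'E'
from h import *
for n in ['scene','top','wrist']:
    d=snap(n,n+'0.png'); print(n,d['K'],d['R'],d['t'])
print(arm.read_state())
E
```

```text
pics
scene [[393.74424458   0.         257.11316938]
 [  0.         393.74424458 189.68772458]
 [  0.           0.           1.        ]] [[-0.74711771 -0.66464508  0.00787667]
 [-0.26846969  0.29089992 -0.91831436]
 [ 0.6080618  -0.68820357 -0.39577354]] [446.2250597  239.1961285  594.78664025]
top [[402.40732713   0.         252.26440335]
 [  0.         402.40732713 195.64790881]
 [  0.           0.           1.        ]] [[ 0.01575817 -0.99947378 -0.02835204]
 [-0.99672898 -0.01345437 -0.07968887]
 [ 0.07926547  0.02951505 -0.9964165 ]] [  29.14022963  576.22535912 1006.6895883 ]
wrist [[296.74973574   0.         255.56514045]
 [  0.         296.74973574 183.76249173]
 [  0.           0.           1.        ]] [[-0.30098182  0.95362851  0.00161458]
 [ 0.92061957  0.29012118  0.26132223]
 [ 0.24873591  0.08013965 -0.96525027]] [624.13869239 -33.9430252  378.85392026]
{'clock': 0.15, 'joints': array([-1.00636818e+00,  3.85398794e-01,  6.95880095e-03, -2.99287570e-04,
       -1.19401027e+00, -2.58606452e-01]), 'joint_vel': array([-1.15090218e-03, -2.93636397e-03,  3.87346905e-03,  1.90306288e-03,
        1.70709690e-03, -4.92917827e-05]), 'joint_efforts': array([-6.50228485e-04, -3.92676580e+01,  1.88583165e+01,  4.18857783e+00,
       -3.36922581e-03, -1.88946586e-06]), 'position': array([ 188.05485008, -595.59831717,  235.37676465]), 'ee_rot': array([-1.52261073e-01,  9.88339953e-01,  8.13570729e-04, -2.03300166e-04]), 'contact_force': array([-0.1708223 ,  0.24371564,  0.30343376]), 'wrist_torque': array([ 0.02715593, -0.02523389, -0.00531802]), 'gripper_width': 85.33261597806676}
```

View pics/scene0.png

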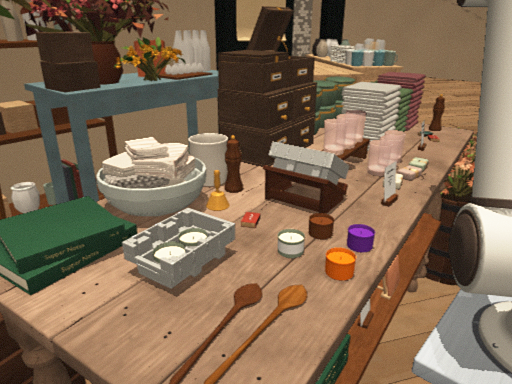

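View pics/top0.png

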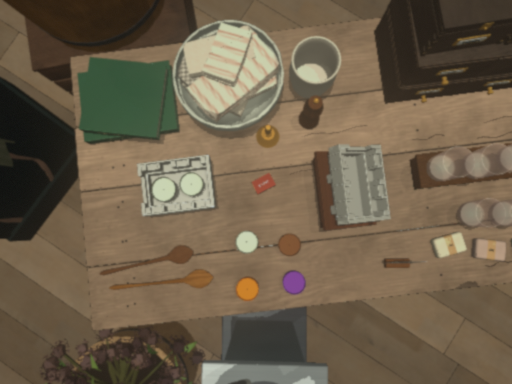

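View pics/wrist0.png

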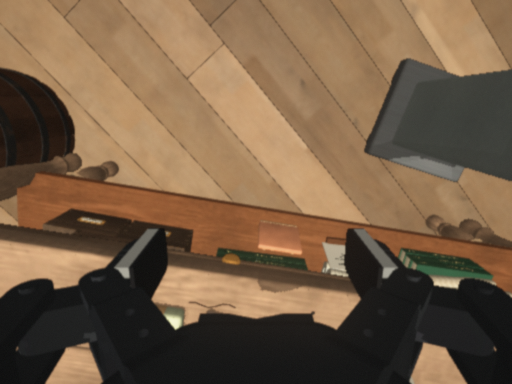

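```bash
python3 - <<'E'
import cv2
a=cv2.imread('pics/top0.png'); 
l=cv2.resize(a[145:225,125:225],None,fx=4,fy=4,interpolation=cv2.INTER_CUBIC)
r=cv2.resize(a[135:235,305:400],None,fx=4,fy=4,interpolation=cv2.INTER_CUBIC)
import numpy as np
c=np.zeros((400,790,3),np.uint8); c[:320,:400]=l; c[:400,405:785]=r; cv2.imwrite('pics/z1.png',c)
a=cv2.imread('pics/scene0.png')
l=cv2.resize(a[200:290,115:245],None,fx=3,fy=3,interpolation=cv2.INTER_CUBIC)
r=cv2.resize(a[130:230,250:360],None,fx=3,fy=3,interpolation=cv2.INTER_CUBIC)
c=np.zeros((300,740,3),np.uint8); c[:270,:390]=l; c[:300,400:730]=r; cv2.imwrite('pics/z2.png',c)
E
```

```text
(no output)
```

View pics/z1.png

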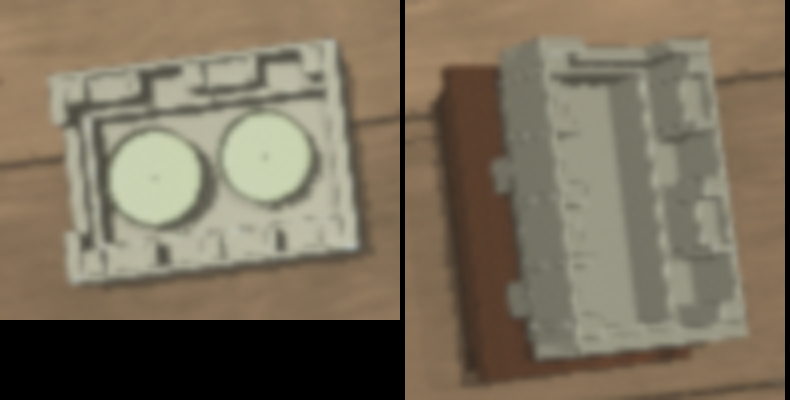

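View pics/z2.png

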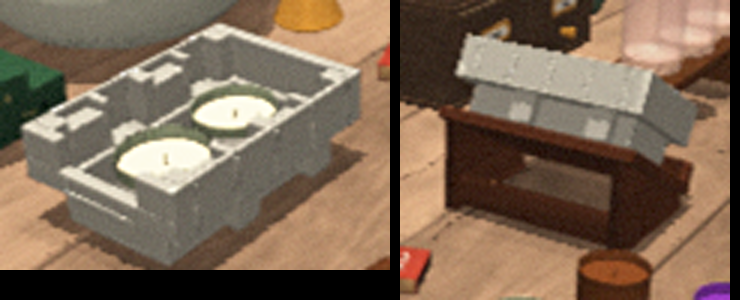

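```bash
cat >> h.py <<'E'
from scipy.optimize import least_squares
def load(f): return np.load('pics/'+f+'.npz')
def proj(d,P):
    c=np.atleast_2d(P)@d['R'].T+d['t']; u=c@d['K'].T; return u[:,:2]/u[:,2:]
def pose(x,y,z,yaw,tilt):  # tote frame origin at underside centre; tilt about own x (rad)
    c,s=np.cos(yaw),np.sin(yaw); Rz=np.array([[c,-s,0],[s,c,0],[0,0,1]])
    c,s=np.cos(tilt),np.sin(tilt); Rx=np.array([[1,0,0],[0,c,-s],[0,s,c]])
    return Rz@Rx, np.array([x,y,z])
def ray(d,uv,z):
    uv=np.asarray(uv,float); r=d['R'].T@np.linalg.solve(d['K'],[uv[0],uv[1],1]); o=-d['R'].T@d['t']; return o+r*(z-o[2])/r[2]
def tote_lines():
    L=[]
    def rect(a,b,z): 
        p=[(-a,-b,z),(a,-b,z),(a,b,z),(-a,b,z)]; return [(p[i],p[(i+1)%4]) for i in range(4)]
    L+=rect(90,65.5,68)+rect(90,65.5,30)+rect(79,44,0)+rect(79,44,30)
    for y in(-34,34): L.append(((-90,y,68),(-90,y,46)))
    L.append(((-90,-34,46),(-90,34,46)))
    for x in(54,-20):
        for s in(1,-1):
            L+= [((x-10,s*58,0),(x+10,s*58,0)),((x-10,s*58,0),(x-10,s*58,30)),((x+10,s*58,0),(x+10,s*58,30))]
    return L
def overlay(img,d,R,t,s=4,col=(0,0,255)):
    for a,b in tote_lines():
        p=proj(d,np.array([a,b])@R.T+t); p=((p+.5)*s-.5)
        cv2.line(img,tuple(int(v*8) for v in p[0]),tuple(int(v*8) for v in p[1]),col,1,cv2.LINE_AA,3)
E
cat > fit.py <<'E'
from h import *
T=load('top0.png');S=load('scene0.png')
z=68
full3=np.array([(-90,65.5,z),(90,65.5,z),(90,-65.5,z),(-90,-65.5,z)])
ft=np.array([(50,78),(335,42),(360,245),(70,280)])/4+[125,145]-.4
fs3=np.array([(-90,65.5,z),(-90,-65.5,z),(90,-65.5,z),(90,65.5,z)])
fs=np.array([(22,128),(175,195),(360,72),(215,25)])/3+[115,200]-.3
def ff(p):
    R,t=pose(p[0],p[1],0,p[2],0)
    return np.r_[(proj(T,full3@R.T+t)-ft).ravel(),(proj(S,fs3@R.T+t)-fs).ravel()]
r=least_squares(ff,[550,150,-1.57]);print('full',r.x,np.abs(r.fun).round(1));F=r.x
e3=np.array([(-90,-65.5,z),(90,-65.5,z),(90,65.5,z),(-90,65.5,z),(-90,-65.5,30),(90,-65.5,30)])
et=(np.array([(545,40),(578,345),(745,335),(710,40),(503,50),(535,358)])-[405,0])/4+[305,135]-.4
es3=np.array([(-90,-65.5,z),(90,-65.5,z),(90,65.5,z),(-90,-65.5,30),(90,-65.5,30)])
es=(np.array([(470,35),(655,70),(697,105),(458,78),(640,115)])-[400,0])/3+[250,130]-.3
def fe(p):
    R,t=pose(p[0],p[1],p[2],p[3],-np.pi/6)
    return np.r_[(proj(T,e3@R.T+t)-et).ravel(),(proj(S,es3@R.T+t)-es).ravel()]
r=least_squares(fe,[550,-250,60,3.2]);print('empty',r.x,np.abs(r.fun).round(1));E=r.x
print('tin',ray(T,(247,242),39))
for n,d in(('top',T),('scene',S)):
    img=cv2.resize(cv2.imread(f'pics/{n}0.png'),None,fx=4,fy=4,interpolation=cv2.INTER_CUBIC)
    overlay(img,d,*pose(F[0],F[1],0,F[2],0)); overlay(img,d,*pose(*E,-np.pi/6))
    if n=='top': c=np.hstack([img[580:920,500:900],img[540:880+0,1230:1620]])
    else: c=np.hstack([img[780:1180,440:840],img[520:920,1000:1390]])
    cv2.imwrite(f'pics/ov_{n}.png',c)
E
python3 fit.py
```

```text
full [596.03395801 227.25907281  -1.42348784] [0.9 0.3 0.5 1.  0.2 0.6 0.2 1.5 0.4 0.5 0.4 0.6 0.3 1.  1.  0.9]
empty [ 599.33712316 -192.80303906   60.03283077    3.25439319] [0.4 1.3 0.7 2.3 1.  0.5 0.4 0.4 0.6 0.  0.2 0.  0.7 0.2 1.  0.5 0.8 1.3
 0.8 1.1 0.4 0.3]
tin [458.1354482   48.43455042  39.        ]
```

View pics/ov_top.png

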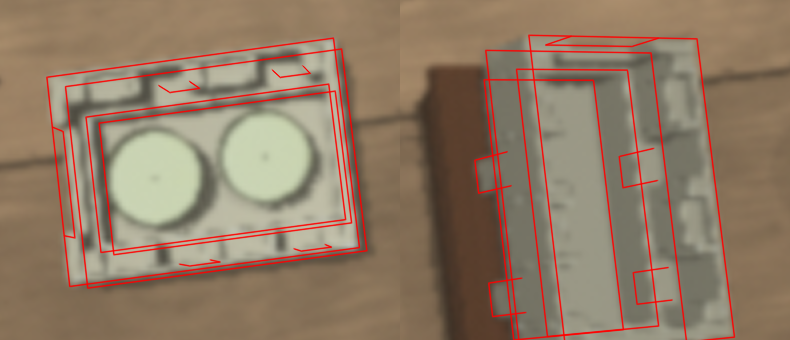

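View pics/ov_scene.png

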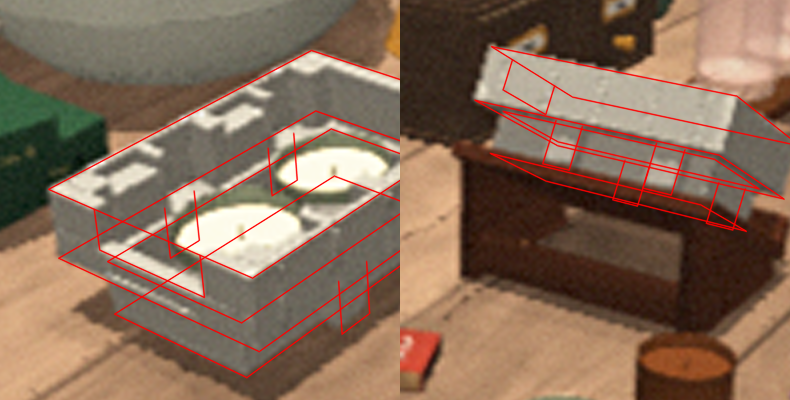

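```bash
python3 - <<'E'
from h import *
T=load('top0.png')
for n,uv,z in [('spare',(247,242),39),('brown',(289,244),39),('orange',(247,289),39),('purple',(293.5,282),39),('match',(263.5,184),8),('bellbase',(267,140),20),('mill',(312,115),80),('card L',(385,263),10),('card R',(411,263),10),('soapL',(434,246),15),('edge L',(300,303),0),('edgeR',(400,297),0),('stand lipcorner near',(374,229),0),('rack',(413,186),20),('stand near high corner',(322,230),95)]:
    print(n,ray(T,uv,z).round(0))
R,t=pose(599.3,-192.8,60,3.2544,-np.pi/6)
for p in [(85.5,0,56),(-85.5,0,56),(90,-65.5,68),(-90,-65.5,68),(90,65.5,68),(0,65.5,68),(0,44,0),(0,-44,0)]: print(p,(R@p+t).round(0))
a=cv2.resize(cv2.imread('pics/top0.png')[140:310,240:440],None,fx=4,fy=3.5,interpolation=cv2.INTER_CUBIC);cv2.imwrite('pics/z3.png',a[:595])
a=cv2.resize(cv2.imread('pics/scene0.png')[120:300,230:430],None,fx=4,fy=3.3,interpolation=cv2.INTER_CUBIC);cv2.imwrite('pics/z4.png',a)
E
```

```text
spare [458.  48.  39.]
brown [455. -56.  39.]
orange [342.  46.  39.]
purple [362. -68.  39.]
match [608.   9.   8.]
bellbase [721.   2.  20.]
mill [ 771. -107.   80.]
card L [ 410. -301.   10.]
card R [ 411. -367.   10.]
soapL [ 455. -423.   15.]
edge L [304. -88.   0.]
edgeR [ 324. -341.    0.]
stand lipcorner near [ 496. -277.    0.]
rack [ 606. -371.   20.]
stand near high corner [ 491. -130.   95.]
(85.5, 0, 56) [ 517. -230.  108.]
(-85.5, 0, 56) [ 687. -211.  108.]
(90, -65.5, 68) [ 507. -180.  152.]
(-90, -65.5, 68) [ 686. -160.  152.]
(90, 65.5, 68) [ 520. -293.   86.]
(0, 65.5, 68) [ 610. -283.   86.]
(0, 44, 0) [ 604. -231.   38.]
(0, -44, 0) [ 595. -155.   82.]
```

View pics/z3.png

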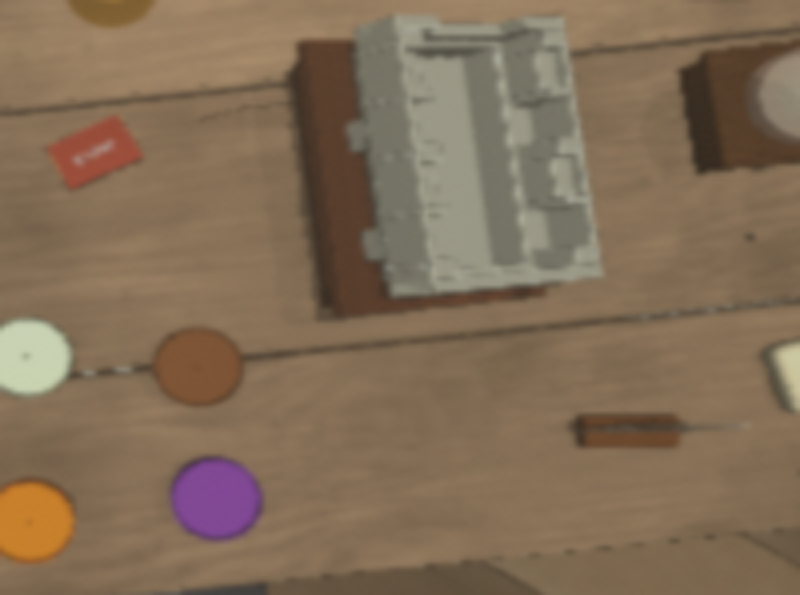

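View pics/z4.png

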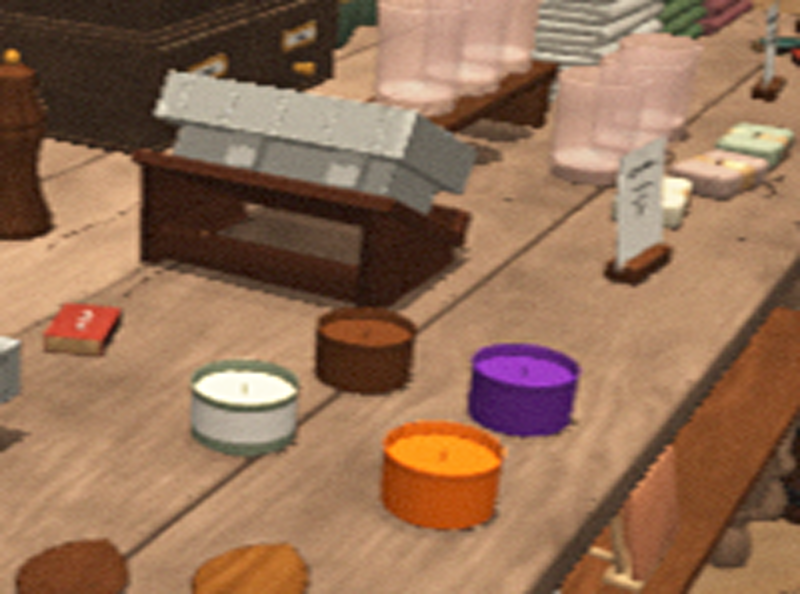

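```bash
cat >> h.py <<'E'
from scipy.spatial.transform import Rotation as Ro
def yawy(q):
    v=Ro.from_quat(q).as_matrix()[:,1]; return np.degrees(np.arctan2(v[1],v[0]))
def plan(way,start=None,nturn=10.0,step=55.):
    """way: list of (x,y,z,yaw or None)."""
    s=arm.read_state(); p=np.array(s['position']) if start is None else np.array(start[:3],float); a=yawy(s['ee_rot']) if start is None else start[3]
    rows=[]
    for w in way:
        tgt=np.array(w[:3],float); ya=a if w[3] is None else w[3]
        da=-((ya-a+180)%360-180)  # tool turn
        sp=w[4] if len(w)>4 else step
        n=max(1,int(np.ceil(np.linalg.norm(tgt-p)/sp)),int(np.ceil(abs(da)/nturn)))
        p0=p.copy();a0=a
        for k in range(n):
            q=p0+(tgt-p0)*(k+1)/n; r=np.radians(a)
            y=np.array([np.cos(r),np.sin(r),0]);x=np.array([-np.sin(r),np.cos(r),0]);z=np.array([0,0,-1.])
            d=q-p; sh=np.round([d@x/1000,d@y/1000,d@z/1000],4); tn=round(da/n,1)
            rows.append([[float(v) for v in sh],tn])
            p=p+1000*(sh[0]*x+sh[1]*y+sh[2]*z); a-=tn
    print(len(rows)); print(str(rows)); print('end',p.round(1),round(a,2))
def st():
    s=arm.read_state(); print('t',round(s['clock'],2),'pos',s['position'].round(1),'yaw',round(yawy(s['ee_rot']),2),'w',round(s['gripper_width'],1),'F',s['contact_force'].round(1),'j',s['joints'].round(2))
E
python3 - <<'E'
from h import *
st(); plan([(517,-230,200,186.5)])
E
```

```text
t 0.15 pos [ 188.1 -595.6  235.4] yaw 107.52 w 85.3 F [-0.2  0.2  0.3] j [-1.01  0.39  0.01 -0.   -1.19 -0.26]
9
[[[-0.0471, 0.0277, 0.0039], np.float64(-8.8)], [[-0.0508, 0.0202, 0.004], np.float64(-8.8)], [[-0.0532, 0.0123, 0.0039], np.float64(-8.8)], [[-0.0545, 0.0039, 0.0039], np.float64(-8.8)], [[-0.0545, -0.0045, 0.004], np.float64(-8.8)], [[-0.0531, -0.0128, 0.0039], np.float64(-8.8)], [[-0.0506, -0.0207, 0.0039], np.float64(-8.8)], [[-0.0468, -0.0282, 0.0039], np.float64(-8.8)], [[-0.0419, -0.0351, 0.004], np.float64(-8.8)]]
end [ 517. -230.  200.] 186.72
```

drive_tool:
  plan:
    - [[-0.047,0.028,0.004],-8.8]
    - [[-0.051,0.02,0.004],-8.8]
    - [[-0.053,0.012,0.004],-8.8]
    - [[-0.054,0.004,0.004],-8.8]
    - [[-0.054,-0.004,0.004],-8.8]
    - [[-0.053,-0.013,0.004],-8.8]
    - [[-0.051,-0.021,0.004],-8.8]
    - [[-0.047,-0.028,0.004],-8.8]
    - [[-0.042,-0.035,0.004],-8.8]
    - [[0,0,0],0]
    - [[0,0,0],0]
  fingers: 0

```text
clock: 1.52
position: [516.1, -230.3, 199.8]
ee_rot: [0.747, -0.664, -0.0, 0.0]
contact_force: [-0.3, 0.2, 0.1]
gripper_width: 42.9
```

```bash
python3 - <<'E'
from h import *
st()
d=snap('wrist','w1.png')
img=cv2.imread('pics/w1.png'); img=cv2.resize(img,None,fx=1.5,fy=1.5)
overlay(img,d,*pose(599.3,-192.8,60,3.2544,-np.pi/6),s=1.5)
cv2.imwrite('pics/w1o.png',img)
E
```

```text
t 1.52 pos [ 516.1 -230.3  199.8] yaw -173.28 w 42.9 F [-0.3  0.2  0.1] j [-0.13  0.31 -0.2  -0.   -1.06  0.25]
```

View pics/w1o.png

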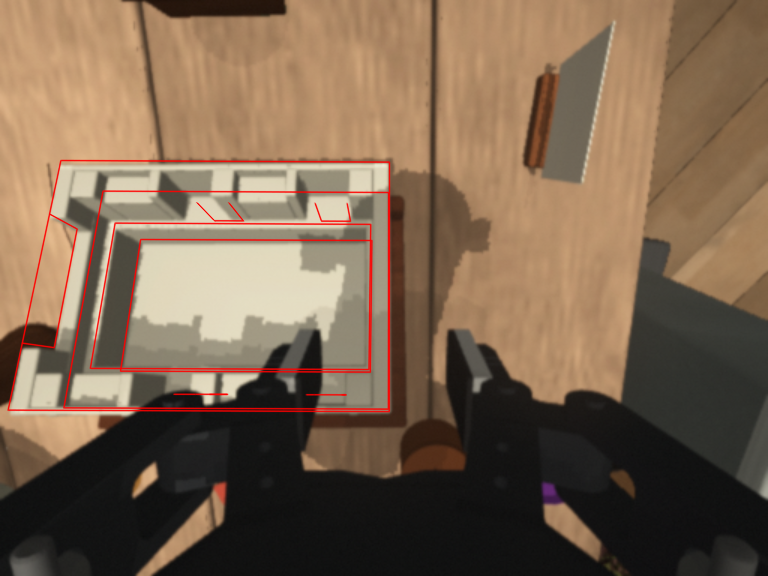

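drive_tool:
  plan:
    - [[0,-0.001,0.04],0]
    - [[0,0,0.03],0]
    - [[0,0,0.015],0]
    - [[0,0,0],0]
    - [[0,0,0],0]

```text
clock: 2.2
position: [518.2, -231.0, 116.6]
ee_rot: [0.747, -0.665, 0.001, -0.001]
contact_force: [-0.1, -0.0, 1.4]
gripper_width: 42.4
```

drive_tool:
  plan:
    - [[0,0,0],0]
    - [[0,0,0],0]
    - [[0,0,0],0]
    - [[0,0,0],0]
    - [[0,0,0],0]
    - [[0,0,0],0]
  fingers: 1

```text
clock: 2.95
position: [517.8, -230.5, 116.2]
ee_rot: [0.748, -0.664, 0.001, -0.0]
contact_force: [-1.9, 0.6, 6.3]
gripper_width: 7.1
```

```bash
python3 - <<'E'
from h import *
st()
d=snap('wrist','w2.png')
E
```

```text
t 2.95 pos [ 517.8 -230.5  116.2] yaw -173.25 w 7.1 F [-1.9  0.6  6.3] j [-0.13  0.4  -0.3   0.   -0.87  0.25]
```

View pics/w2.png

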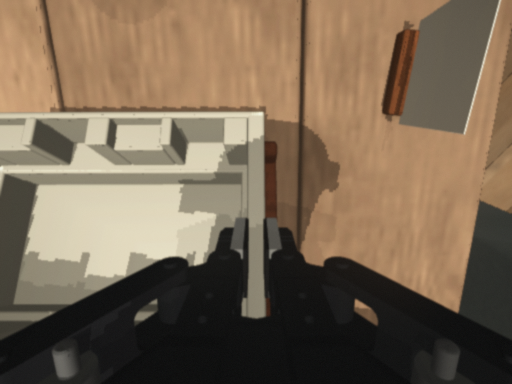

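```bash
python3 - <<'E'
from h import *
s=arm.read_state();a=yawy(s['ee_rot']);p=s['position']
plan([(*p[:2],165,None,25),(*p[:2],260,None,50),(357,-119.5,255,98.65),(357,-119.5,100,None,40)])
E
```

```text
17
[[[0.0, 0.0, -0.0244], np.float64(-0.0)], [[0.0, 0.0, -0.0244], np.float64(-0.0)], [[0.0, 0.0, -0.0475], np.float64(-0.0)], [[0.0, 0.0, -0.0475], np.float64(-0.0)], [[-0.0144, 0.0163, 0.0006], np.float64(9.8)], [[-0.0113, 0.0185, 0.0005], np.float64(9.8)], [[-0.0081, 0.0201, 0.0006], np.float64(9.8)], [[-0.0045, 0.0213, 0.0005], np.float64(9.8)], [[-0.0008, 0.0217, 0.0006], np.float64(9.8)], [[0.0029, 0.0215, 0.0006], np.float64(9.8)], [[0.0064, 0.0207, 0.0005], np.float64(9.8)], [[0.01, 0.0193, 0.0006], np.float64(9.8)], [[0.013, 0.0173, 0.0005], np.float64(9.8)], [[0.0, 0.0, 0.0388], np.float64(-0.0)], [[0.0, 0.0, 0.0387], np.float64(-0.0)], [[0.0, 0.0, 0.0388], np.float64(-0.0)], [[0.0001, 0.0, 0.0387], np.float64(-0.0)]]
end [ 357.  -119.5  100. ] -261.45
```

drive_tool:
  plan:
    - [[0,0,-0.02],0]
    - [[0,0,-0.025],0]
    - [[0,0,-0.045],0]
    - [[0,0,-0.05],0]
    - [[0,0,0],0]
    - [[0,0,0],0]

```text
clock: 3.75
position: [516.2, -229.7, 253.4]
ee_rot: [0.747, -0.665, -0.002, 0.0]
contact_force: [-0.1, 0.2, -4.2]
gripper_width: 6.9
```

```bash
python3 - <<'E'
from h import *
st()
d=snap('wrist','w3.png');d2=snap('scene','s3.png')
cv2.imwrite('pics/c3.png',np.hstack([cv2.imread('pics/w3.png'),cv2.imread('pics/s3.png')[40:,200:480][:344].copy() if 0 else cv2.imread('pics/s3.png')[:,220:500]]))
E
```

```text
t 3.75 pos [ 516.2 -229.7  253.4] yaw -173.3 w 6.9 F [-0.1  0.2 -4.2] j [-0.13  0.27 -0.11 -0.   -1.19  0.25]
```

View pics/c3.png

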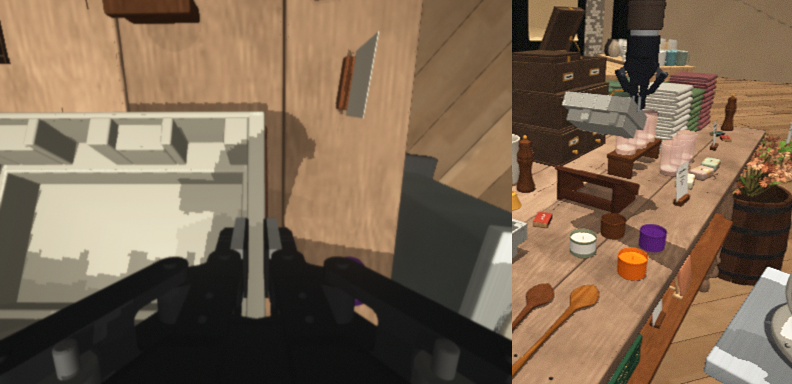

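drive_tool:
  plan:
    - [[-0.014,0.016,0],9.8]
    - [[-0.011,0.0185,0],9.8]
    - [[-0.008,0.02,0],9.8]
    - [[-0.0045,0.0215,0],9.8]
    - [[-0.001,0.0217,0],9.8]
    - [[0.003,0.0215,0],9.8]
    - [[0.0065,0.0205,0],9.8]
    - [[0.01,0.019,0],9.8]
    - [[0.013,0.017,0],9.8]
    - [[0,0,0],0]
    - [[0,0,0],0]

```text
clock: 5.22
position: [357.5, -120.6, 254.8]
ee_rot: [-0.075, 0.997, 0.0, -0.0]
contact_force: [0.4, -0.4, -2.6]
gripper_width: 7.4
```

```bash
python3 - <<'E'
from h import *
st()
plan([(357,-119.5,100,98.65,40)])
d=snap('top','t4.png')
E
```

```text
t 5.22 pos [ 357.5 -120.6  254.8] yaw 98.61 w 7.4 F [ 0.4 -0.4 -2.6] j [ 0.11 -0.07 -0.5  -0.   -1.14 -1.53]
4
[[[0.0001, 0.0003, 0.0387], np.float64(-0.0)], [[0.0, 0.0003, 0.0387], np.float64(-0.0)], [[0.0001, 0.0003, 0.0387], np.float64(-0.0)], [[0.0001, 0.0003, 0.0387], np.float64(-0.0)]]
end [ 357.  -119.5  100. ] 98.61
```

View pics/t4.png

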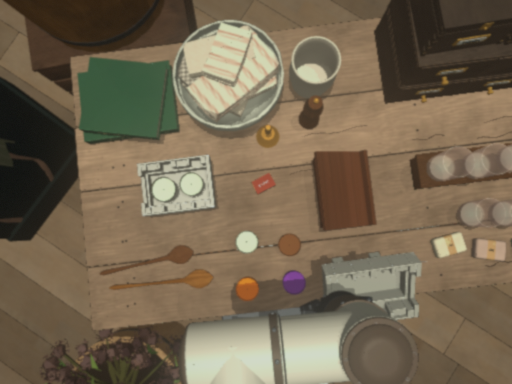

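drive_tool:
  plan:
    - [[0,0.001,0.045],0]
    - [[0,0.002,0.045],0]
    - [[0,0.001,0.045],0]
    - [[0,0,0.019],0]
    - [[0,0,0],0]
    - [[0,0,0],0]

```text
clock: 6.02
position: [358.0, -116.8, 101.9]
ee_rot: [-0.075, 0.997, -0.0, 0.001]
contact_force: [0.9, -0.0, -2.3]
gripper_width: 7.1
```

```bash
python3 - <<'E'
from h import *
st()
d=snap('wrist','w5.png');d2=snap('scene','s5.png')
a=cv2.resize(cv2.imread('pics/s5.png')[100:300,290:430],None,fx=1.92,fy=1.92)
cv2.imwrite('pics/c5.png',np.hstack([cv2.imread('pics/w5.png'),a]))
E
```

```text
t 6.03 pos [ 358.  -116.8  101.9] yaw 98.55 w 7.1 F [ 0.9 -0.  -2.3] j [ 0.12  0.13 -0.75  0.   -0.69 -1.55]
```

View pics/c5.png

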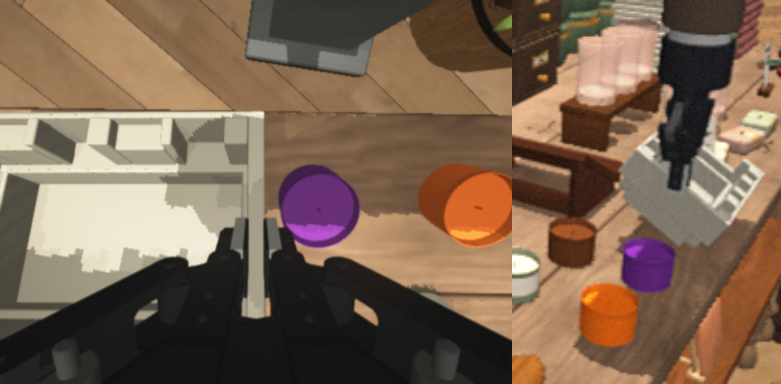

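drive_tool:
  plan:
    - [[0,0,0.012],0]
    - [[0,0,0.005],0]
    - [[0,0,0],0]
    - [[0,0,0],0]

```text
clock: 6.62
position: [357.1, -116.7, 84.6]
ee_rot: [-0.074, 0.997, -0.0, 0.001]
contact_force: [0.7, -0.4, -3.2]
gripper_width: 7.2
```

drive_tool:
  plan:
    - [[0,0,0.003],0]
    - [[-0.003,0,0.001],0]
    - [[-0.0035,0,0.001],0]
    - [[-0.0065,0,0.003],0]
    - [[0,0,0],0]

```text
clock: 7.25
position: [371.6, -114.4, 77.7]
ee_rot: [-0.075, 0.997, -0.0, 0.001]
contact_force: [-0.4, 4.8, 11.6]
gripper_width: 7.4
```

drive_tool:
  plan:
    - [[-0.006,0,0.0035],0]
    - [[-0.006,0,0.004],0]
    - [[-0.0055,0,0.0045],0]
    - [[-0.005,0,0.005],0]
    - [[0,0,0],0]
    - [[0,0,0],0]

```text
clock: 8.0
position: [398.3, -110.4, 62.1]
ee_rot: [-0.076, 0.997, -0.0, 0.006]
contact_force: [3.8, 5.7, 12.6]
gripper_width: 7.0
```

```bash
python3 - <<'E'
from h import *
st()
d=snap('wrist','w6.png');d2=snap('scene','s6.png')
a=cv2.resize(cv2.imread('pics/s6.png')[120:300,290:430],None,fx=2.13,fy=2.13)[:384]
b=cv2.imread('pics/w6.png')[:len(a)]
cv2.imwrite('pics/c6.png',np.hstack([b,a]))
E
```

```text
t 8.0 pos [ 398.3 -110.4   62.1] yaw 98.7 w 7.0 F [ 3.8  5.7 12.6] j [ 0.13  0.26 -0.73  0.   -0.57 -1.55]
```

View pics/c6.png

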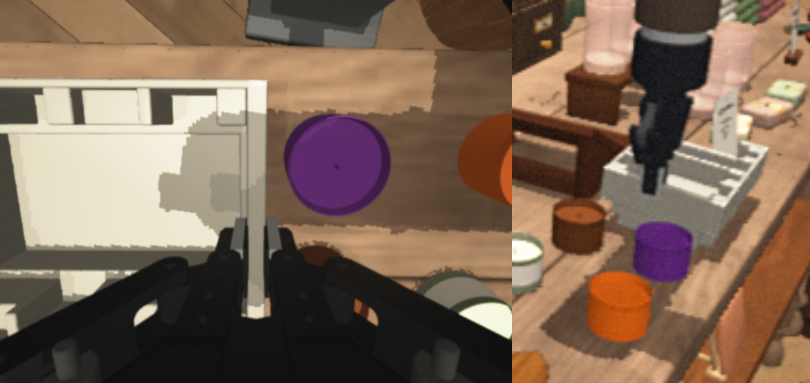

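drive_tool:
  plan:
    - [[0,0,0],0]
    - [[0,0,-0.002],0]
    - [[0,0,0],0]
  fingers: 0.6

```text
clock: 8.48
position: [391.4, -111.6, 61.1]
ee_rot: [-0.074, 0.997, -0.0, -0.0]
contact_force: [0.1, 0.6, -0.2]
gripper_width: 17.0
```

```bash
python3 - <<'E'
from h import *
st()
d=snap('wrist','w7.png')
cv2.imwrite('pics/w7x.png',cv2.resize(cv2.imread('pics/w7.png'),None,fx=1.5,fy=1.5))
E
```

```text
t 8.47 pos [ 391.4 -111.6   61.1] yaw 98.52 w 17.0 F [ 0.1  0.6 -0.2] j [ 0.13  0.26 -0.73  0.   -0.58 -1.55]
```

View pics/w7x.png

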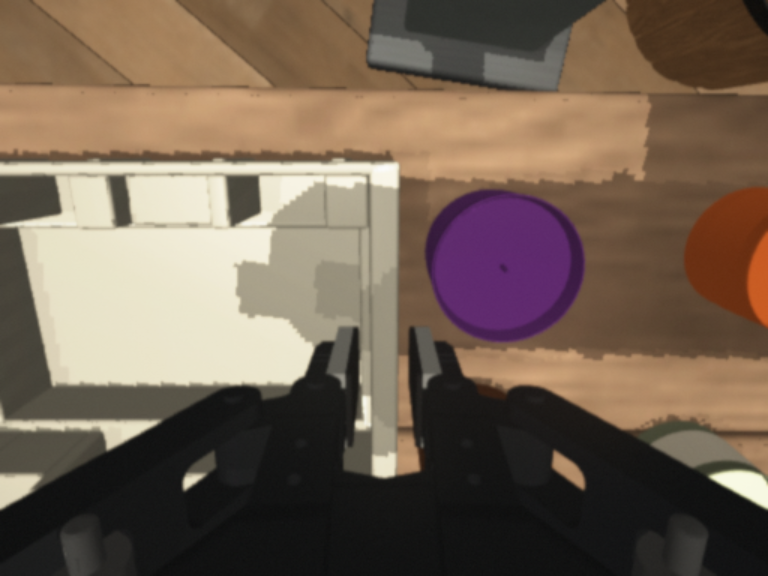

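```bash
python3 - <<'E'
from h import *
d=load('w7.png')
f=lambda u,v: ray(d,((u+.5)/1.5-.5,(v+.5)/1.5-.5),68)
A=f(398,163);B=f(397,470);C=f(0,163)
print(A,B,C)
v=B-A;w=A-C
print('end yaw',np.degrees(np.arctan2(v[1],v[0]))+90, 'long yaw',np.degrees(np.arctan2(w[1],w[0])))
yaw=np.radians(98.5);x=np.array([np.cos(yaw),np.sin(yaw)]);y=np.array([-x[1],x[0]])
c=A[:2]-90*x-65.5*y; print('centre',c)
s=arm.read_state();r=s['position'][:2]-c; print('tcp in tote',r@x,r@y)
E
```

```text
[ 327.3480529  -117.11008645   68.        ] [ 429.35912245 -101.29693975   68.        ] [ 344.23819981 -229.84687732   68.        ]
end yaw 98.81151782590827 long yaw 98.52063972473923
centre [ 405.43143896 -196.43999773]
tcp in tote 85.9870395354555 1.331399717637328
```

drive_tool:
  plan:
    - [[0,0,0],0]
    - [[0,0,0],0]
    - [[0,0,0],0]
    - [[0,0,0],0]
  fingers: 1

```text
clock: 9.02
position: [391.5, -111.5, 61.2]
ee_rot: [-0.074, 0.997, -0.0, -0.0]
contact_force: [-2.0, -1.3, 4.6]
gripper_width: 7.2
```

drive_tool:
  plan:
    - [[0,0,-0.01],0]
    - [[0,0,-0.03],0]
    - [[0,0,-0.05],0]
    - [[0,0,-0.05],0]
    - [[0,0,-0.03],0]
    - [[0,0,0],0]

```text
clock: 9.78
position: [392.9, -111.1, 233.3]
ee_rot: [-0.074, 0.997, 0.0, 0.003]
contact_force: [0.3, 0.0, -3.9]
gripper_width: 7.3
```

```bash
python3 - <<'E'
from h import *
st()
plan([(583.5-60,311.8-90,232,98.5)])
d=snap('scene','s8.png')
cv2.imwrite('pics/s8x.png',cv2.resize(cv2.imread('pics/s8.png')[20:250,220:500],None,fx=2.5,fy=2.5))
a=cv2.imread('pics/top0.png')[150:225,130:225]; cv2.imwrite('pics/z5.png',cv2.resize(a,None,fx=8,fy=8,interpolation=cv2.INTER_CUBIC))
E
```

```text
t 9.78 pos [ 392.9 -111.1  233.3] yaw 98.52 w 7.3 F [ 0.3  0.  -3.9] j [ 0.13  0.   -0.49 -0.   -1.07 -1.55]
7
[[[-0.0255, 0.0443, 0.0002], np.float64(0.0)], [[-0.0255, 0.0442, 0.0002], np.float64(0.0)], [[-0.0255, 0.0443, 0.0002], np.float64(0.0)], [[-0.0255, 0.0443, 0.0002], np.float64(0.0)], [[-0.0254, 0.0443, 0.0002], np.float64(0.0)], [[-0.0255, 0.0442, 0.0001], np.float64(0.0)], [[-0.0255, 0.0443, 0.0002], np.float64(0.0)]]
end [523.5 221.8 232. ] 98.52
```

View pics/s8x.png

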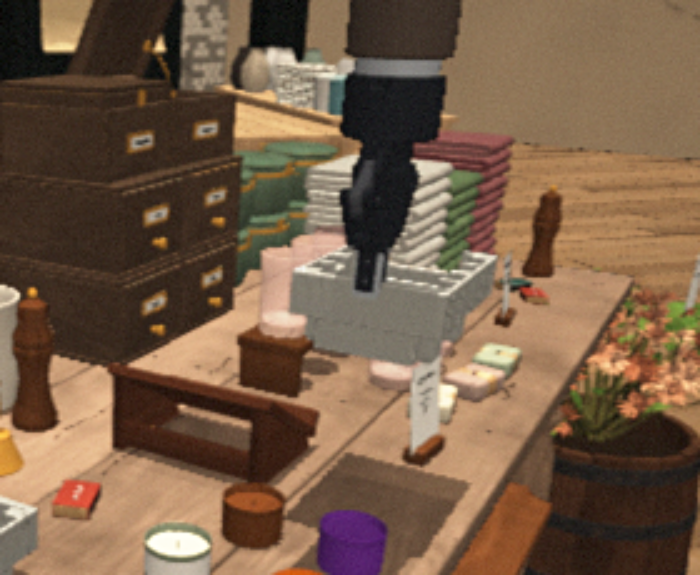

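View pics/z5.png

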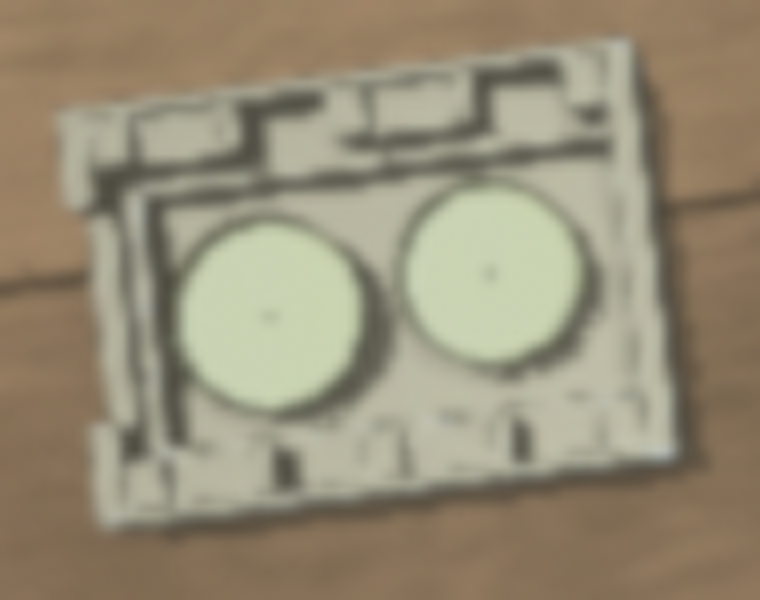

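```bash
python3 - <<'E'
from h import *
plan([(650,130,260,98.5)])
E
```

```text
7
[[[-0.0416, 0.0286, -0.0041], np.float64(-0.0)], [[-0.0416, 0.0286, -0.0041], np.float64(-0.0)], [[-0.0416, 0.0286, -0.0041], np.float64(-0.0)], [[-0.0416, 0.0286, -0.0041], np.float64(-0.0)], [[-0.0416, 0.0287, -0.0041], np.float64(-0.0)], [[-0.0416, 0.0286, -0.0041], np.float64(-0.0)], [[-0.0416, 0.0286, -0.0041], np.float64(-0.0)]]
end [650. 130. 260.] 98.49
```

drive_tool:
  plan:
    - [[-0.021,0.014,-0.003],0]
    - [[-0.04,0.028,-0.004],0]
    - [[-0.042,0.029,-0.004],0]
    - [[-0.042,0.029,-0.004],0]
    - [[-0.042,0.029,-0.004],0]
    - [[-0.042,0.029,-0.004],0]
    - [[-0.041,0.028,-0.004],0]
    - [[-0.021,0.014,-0.002],0]
    - [[0,0,0],0]
    - [[0,0,0],0]

```text
clock: 11.08
position: [649.3, 129.8, 257.9]
ee_rot: [-0.074, 0.997, -0.0, -0.002]
contact_force: [0.4, 0.6, -2.6]
gripper_width: 7.2
```

```bash
python3 - <<'E'
from h import *
st()
d=snap('wrist','w9.png')
img=cv2.resize(cv2.imread('pics/w9.png'),None,fx=1.5,fy=1.5)
cv2.imwrite('pics/w9x.png',img)
overlay(img,d,*pose(596.03,227.26,0,-1.4235,0),s=1.5); cv2.imwrite('pics/w9o.png',img)
E
```

```text
t 11.07 pos [649.3 129.8 257.9] yaw 98.53 w 7.2 F [ 0.4  0.6 -2.6] j [ 0.44  0.44  0.15 -0.   -1.28 -1.86]
```

View pics/w9o.png

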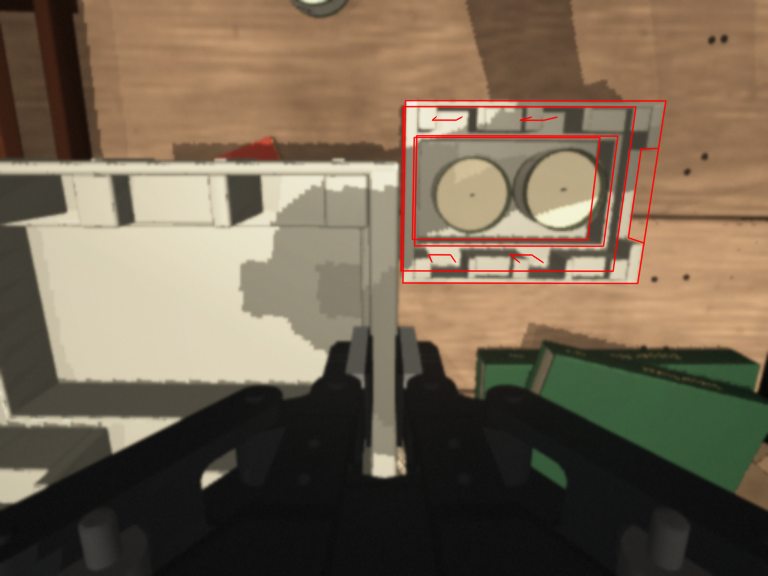

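```bash
python3 - <<'E'
from h import *
a=cv2.imread('pics/w9.png')[60:195,262:450]
cv2.imwrite('pics/z9.png',cv2.resize(a,None,fx=4,fy=4,interpolation=cv2.INTER_CUBIC))
img=cv2.resize(cv2.imread('pics/w9.png'),None,fx=4,fy=4,interpolation=cv2.INTER_CUBIC)
overlay(img,load('w9.png'),*pose(596.03,227.26,0,-1.4235,0),s=4); cv2.imwrite('pics/z9o.png',img[240:780,1048:1800])
E
```

```text
(no output)
```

View pics/z9.png

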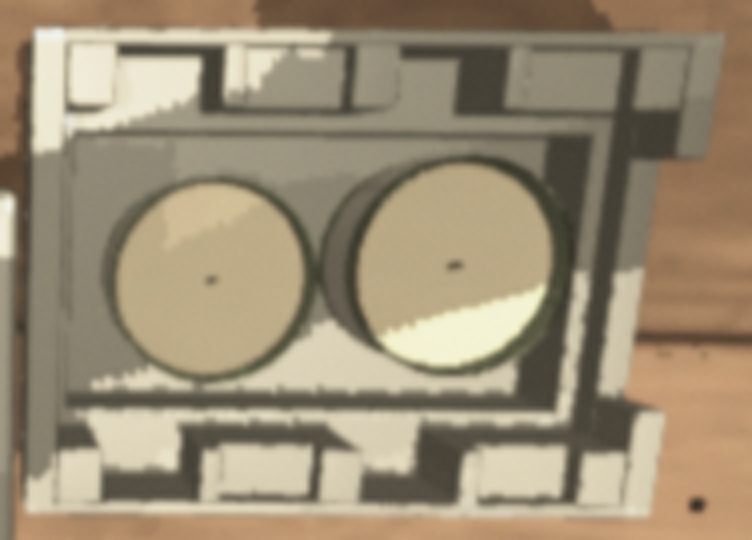

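View pics/z9o.png

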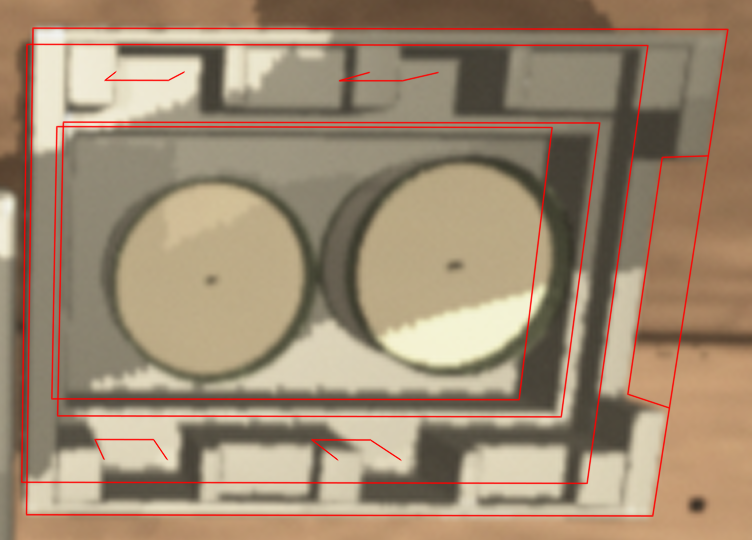

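```bash
python3 - <<'E'
from h import *
d=load('w9.png');z=68
P=np.array([(90,-65.5,z),(-90,-65.5,z),(-90,65.5,z),(90,65.5,z)])
m=(np.array([(33,29),(722,34),(650,516),(27,514)])+.5)/4-.5+[262,60]
f=lambda p:(proj(d,P@pose(p[0],p[1],0,p[2],0)[0].T+[p[0],p[1],0])-m).ravel()
r=least_squares(f,[596,227,-1.42]);print(r.x,np.degrees(r.x[2]),r.fun.round(2))
# held tote corner from same image
s=arm.read_state();up=s['position'][2]-61.1; print('underside',up)
g=lambda u,v: ray(d,((u+.5)/1.5-.5,(v+.5)/1.5-.5),68+up)
A=g(398,163);B=g(397,470);C=g(0,163)
v=B-A;w=A-C
print('yaws',np.degrees(np.arctan2(v[1],v[0]))+90,np.degrees(np.arctan2(w[1],w[0])))
yaw=np.radians(98.55);x=np.array([np.cos(yaw),np.sin(yaw)]);y=np.array([-x[1],x[0]])
c=A[:2]-90*x-65.5*y
q=s['position'][:2]-c; print('tcp in tote',q@x,q@y)
F=r.x; yw=F[2]+np.pi; x=np.array([np.cos(yw),np.sin(yw)]);y=np.array([-x[1],x[0]])
t=F[:2]+x*(q@np.array([np.cos(yaw),np.sin(yaw)]))+y*(q@np.array([-np.sin(yaw),np.cos(yaw)])); print('target tcp',t)
plan([(*t,230,np.degrees(yw)),(*t,150,None)])
E
```

```text
[596.60507019 226.9353673   -1.42519677] -81.65775997614129 [-0.41  0.06  0.98 -0.58  0.04  0.44 -0.67  0.39]
underside 197.61364847105412
yaws 98.82231950731182 98.53776835653672
tcp in tote 85.6035029333221 1.4378736580737597
target tcp [582.76256919 311.424493  ]
6
[[[0.0097, 0.0475, 0.0072], np.float64(0.0)], [[0.0097, 0.0474, 0.0072], np.float64(0.0)], [[0.0097, 0.0475, 0.0071], np.float64(0.0)], [[0.0097, 0.0475, 0.0072], np.float64(0.0)], [[0.0, -0.0, 0.04], np.float64(-0.0)], [[0.0, -0.0, 0.04], np.float64(-0.0)]]
end [582.8 311.5 150. ] 98.52
```

drive_tool:
  plan:
    - [[0.005,0.024,0.004],0]
    - [[0.01,0.047,0.007],0]
    - [[0.01,0.048,0.007],0]
    - [[0.009,0.047,0.006],0]
    - [[0.005,0.024,0.004],0.2]
    - [[0,0,0.035],0]
    - [[0,0,0.03],0]
    - [[0,0,0.015],0]
    - [[0,0,0],0]
    - [[0,0,0],0]

```text
clock: 12.38
position: [584.1, 311.9, 153.9]
ee_rot: [-0.073, 0.997, 0.001, 0.001]
contact_force: [-0.1, 1.1, -2.1]
gripper_width: 7.3
```

```bash
python3 - <<'E'
from h import *
st()
print(arm.read_state()['ee_rot'])
plan([(582.8,311.4,126,98.4)])
d=snap('scene','s10.png');snap('wrist','w10.png')
img=cv2.resize(cv2.imread('pics/s10.png')[150:300,100:270],None,fx=4,fy=4,interpolation=cv2.INTER_CUBIC)
cv2.imwrite('pics/s10x.png',img)
E
```

```text
t 12.38 pos [584.1 311.9 153.9] yaw 98.32 w 7.3 F [-0.1  1.1 -2.1] j [ 0.73  0.51 -0.01  0.   -1.05 -2.16]
[-7.25536813e-02  9.97363337e-01  6.53700295e-04  1.38186172e-03]
1
[[[0.0014, -0.0003, 0.0279], np.float64(-0.1)]]
end [582.8 311.4 126. ] 98.42
```

View pics/s10x.png

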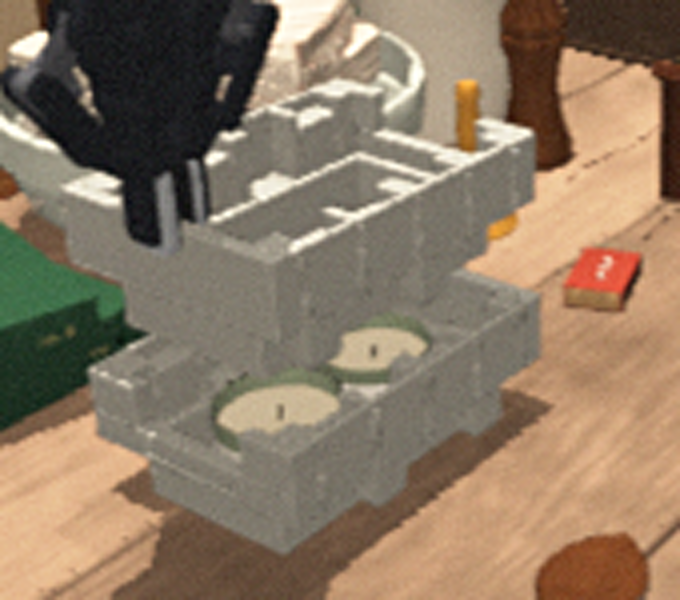

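drive_tool:
  plan:
    - [[0.001,0,0.012],0]
    - [[0,0,0.01],0]
    - [[0,0,0.004],0]
    - [[0,0,0],0]
    - [[0,0,0],0]

```text
clock: 13.1
position: [582.4, 311.6, 126.4]
ee_rot: [-0.073, 0.997, 0.0, 0.0]
contact_force: [-0.2, 0.6, -1.7]
gripper_width: 6.9
```

drive_tool:
  plan:
    - [[0,0,0.002],0]
    - [[0,0,0.002],0]
    - [[0,0,0.001],0]
    - [[0,0,0],0]
    - [[0,0,0],0]

```text
clock: 13.72
position: [582.4, 311.8, 121.7]
ee_rot: [-0.073, 0.997, 0.0, 0.0]
contact_force: [-1.1, 2.2, 0.8]
gripper_width: 7.1
```

```bash
python3 - <<'E'
from h import *
st()
d=snap('scene','s11.png')
img=cv2.resize(cv2.imread('pics/s11.png')[150:300,100:270],None,fx=4,fy=4,interpolation=cv2.INTER_CUBIC)
cv2.imwrite('pics/s11x.png',img)
E
```

```text
t 13.72 pos [582.4 311.8 121.7] yaw 98.34 w 7.1 F [-1.1  2.2  0.8] j [ 0.74  0.54 -0.05  0.   -0.99 -2.16]
```

View pics/s11x.png

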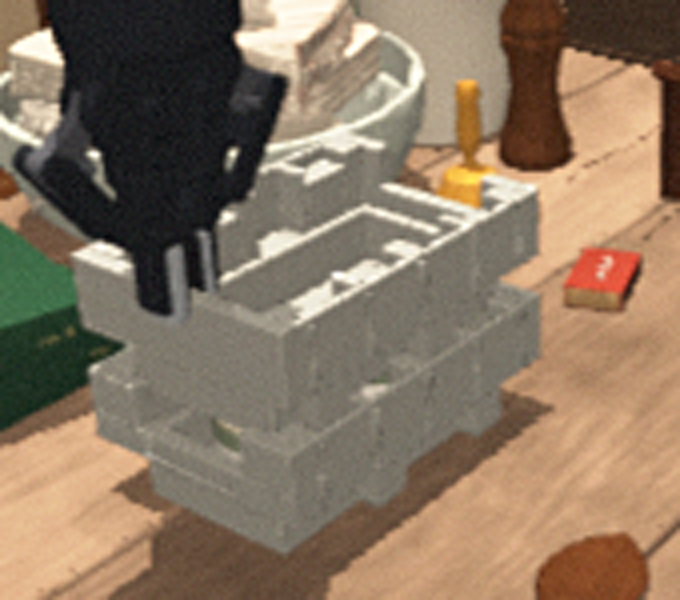

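drive_tool:
  plan:
    - [[0,0,0.001],0]
    - [[0,0,0.001],0]
    - [[0,0,0],0]

```text
clock: 14.15
position: [582.5, 311.9, 121.3]
ee_rot: [-0.073, 0.997, 0.0, 0.001]
contact_force: [-3.5, 1.8, 6.8]
gripper_width: 6.9
```

drive_tool:
  plan:
    - [[0,0,0],0]
    - [[0,0,0],0]
    - [[0,0,0],0]
  fingers: 0.5

```text
clock: 14.52
position: [582.2, 311.0, 118.7]
ee_rot: [-0.072, 0.997, -0.0, -0.0]
contact_force: [-0.6, 0.2, -0.4]
gripper_width: 21.3
```

drive_tool:
  plan:
    - [[0,0,-0.02],0]
    - [[0,0,-0.05],0]
    - [[0,0,-0.05],0]
    - [[0,0,0],0]
    - [[0,0,0],0]

```text
clock: 15.15
position: [581.8, 311.1, 238.5]
ee_rot: [-0.072, 0.997, -0.0, -0.001]
contact_force: [0.6, 0.2, -1.2]
gripper_width: 21.1
```

```bash
cat > chk.py <<'E'
from h import *
import sys
k=sys.argv[1]
st()
d=snap('scene',f's{k}.png');w=snap('wrist',f'w{k}.png')
s=4;img=cv2.resize(cv2.imread(f'pics/s{k}.png'),None,fx=s,fy=s,interpolation=cv2.INTER_CUBIC)
overlay(img,d,*pose(596.4,227,0,-1.4245,0),s=s)
overlay(img,d,*pose(596.4,227,60,-1.4245+np.pi,0),s=s,col=(0,200,0))
cv2.imwrite(f'pics/s{k}o.png',img[600:1180,400:1060])
E
python3 chk.py 12
```

```text
t 15.15 pos [581.8 311.1 238.5] yaw 98.3 w 21.1 F [ 0.6  0.2 -1.2] j [ 0.74  0.44  0.11 -0.   -1.24 -2.16]
```

View pics/s12o.png

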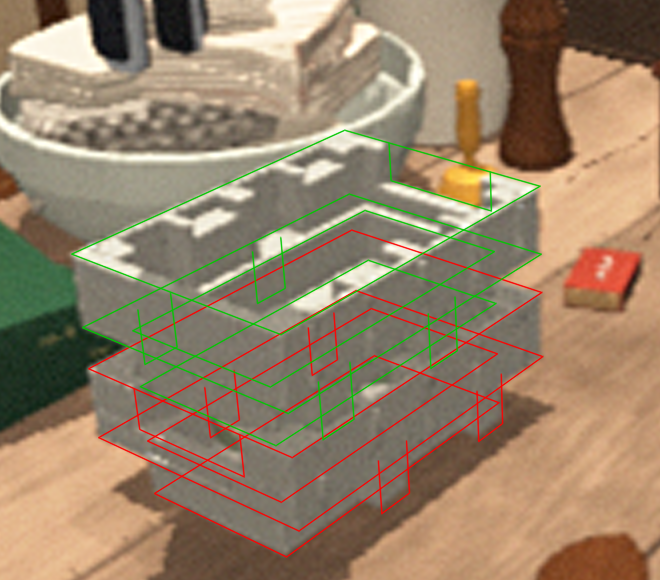

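View pics/w12.png

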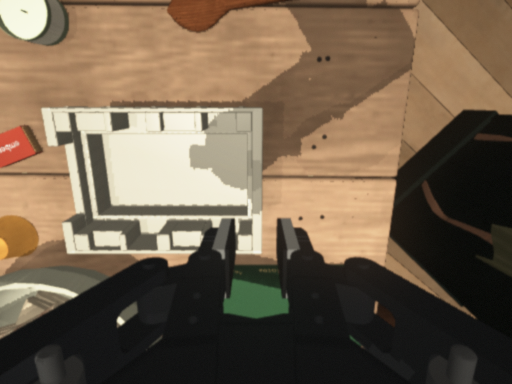

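```bash
python3 - <<'E'
from h import *
plan([(458,48,150,98.4)])
E
```

```text
6
[[[0.0267, -0.0404, 0.0145], np.float64(-0.0)], [[0.0267, -0.0404, 0.0146], np.float64(-0.0)], [[0.0267, -0.0404, 0.0145], np.float64(-0.0)], [[0.0267, -0.0403, 0.0146], np.float64(-0.0)], [[0.0267, -0.0404, 0.0145], np.float64(-0.0)], [[0.0267, -0.0404, 0.0145], np.float64(-0.0)]]
end [458.  48. 150.] 98.31
```

drive_tool:
  plan:
    - [[0.027,-0.041,0],0]
    - [[0.027,-0.041,0],0]
    - [[0.027,-0.041,0],0]
    - [[0.027,-0.041,0.012],0]
    - [[0.027,-0.04,0.025],0]
    - [[0.026,-0.04,0.025],0]
    - [[0,0,0.025],0]
    - [[0,0,0],0]
    - [[0,0,0],0]
  fingers: -1

```text
clock: 16.38
position: [458.9, 47.1, 152.5]
ee_rot: [-0.073, 0.997, -0.0, 0.0]
contact_force: [0.7, -0.3, 0.2]
gripper_width: 85.8
```

```bash
python3 - <<'E'
from h import *
st()
d=snap('wrist','w13.png')
img=cv2.resize(cv2.imread('pics/w13.png'),None,fx=1.5,fy=1.5)
t=np.linspace(0,2*np.pi,60)
for z in(0,39):
    P=np.c_[458+28.5*np.cos(t),48.4+28.5*np.sin(t),0*t+z]; q=proj(d,P)*1.5
    cv2.polylines(img,[q.astype(int)],True,(0,0,255),1)
cv2.imwrite('pics/w13o.png',img)
E
```

```text
t 16.38 pos [458.9  47.1 152.5] yaw 98.37 w 85.8 F [ 0.7 -0.3  0.2] j [ 0.46  0.19 -0.5   0.   -0.88 -1.88]
```

View pics/w13o.png

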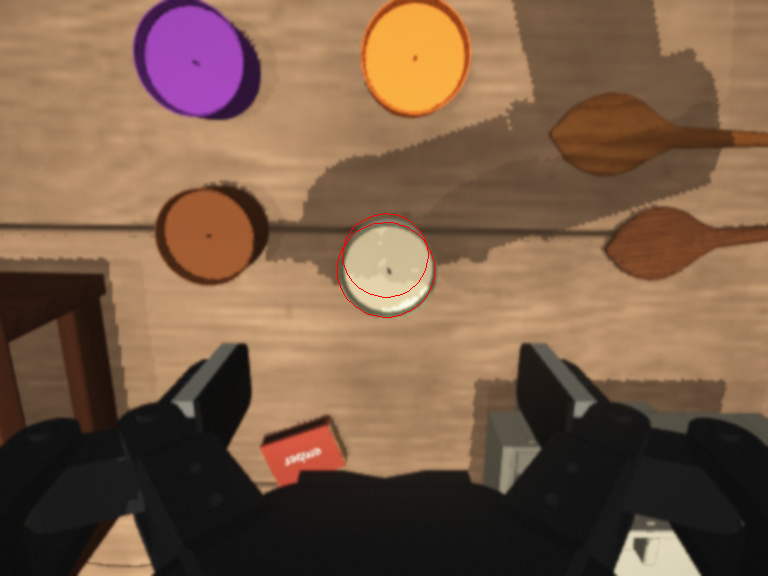

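drive_tool:
  plan:
    - [[0,0,0.045],0]
    - [[0,0,0.045],0]
    - [[0,0,0.022],0]
    - [[0,0,0.01],0]
    - [[0,0,0],0]
    - [[0,0,0],0]

```text
clock: 17.18
position: [459.2, 47.3, 31.3]
ee_rot: [-0.073, 0.997, 0.0, 0.001]
contact_force: [0.5, -0.7, -0.2]
gripper_width: 85.2
```

drive_tool:
  plan:
    - [[0,0,0],0]
    - [[0,0,0],0]
    - [[0,0,0],0]
    - [[0,0,0],0]
    - [[0,0,0],0]
  fingers: 1

```text
clock: 17.8
position: [459.0, 47.2, 31.7]
ee_rot: [-0.073, 0.997, 0.0, 0.001]
contact_force: [-1.9, 1.5, 10.2]
gripper_width: 53.9
```

drive_tool:
  plan:
    - [[0,0,-0.005],0]
    - [[0,0,-0.02],0]
    - [[0,0,-0.05],0]
    - [[0,0,-0.05],0]
    - [[0,0,-0.05],0]
    - [[0,0,0],0]
    - [[0,0,0],0]

```text
clock: 18.68
position: [457.1, 46.4, 204.3]
ee_rot: [-0.072, 0.997, 0.0, -0.001]
contact_force: [0.9, 0.4, -1.8]
gripper_width: 54.0
```

```bash
python3 - <<'E'
from h import *
st()
plan([(596.4,227,205,98.4)])
d=snap('wrist','w14.png');snap('scene','s14.png')
a=cv2.imread('pics/s14.png')[60:260,200:340]
cv2.imwrite('pics/c14.png',np.hstack([cv2.imread('pics/w14.png'),cv2.resize(a,None,fx=1.92,fy=1.92)]))
E
```

```text
t 18.68 pos [457.1  46.4 204.3] yaw 98.28 w 54.0 F [ 0.9  0.4 -1.8] j [ 0.46  0.13 -0.43 -0.   -1.01 -1.88]
5
[[[-0.0328, 0.0317, -0.0001], np.float64(-0.0)], [[-0.0328, 0.0317, -0.0002], np.float64(-0.0)], [[-0.0327, 0.0318, -0.0001], np.float64(-0.0)], [[-0.0328, 0.0317, -0.0002], np.float64(-0.0)], [[-0.0328, 0.0317, -0.0001], np.float64(-0.0)]]
end [596.4 227.  205. ] 98.28
```

View pics/c14.png

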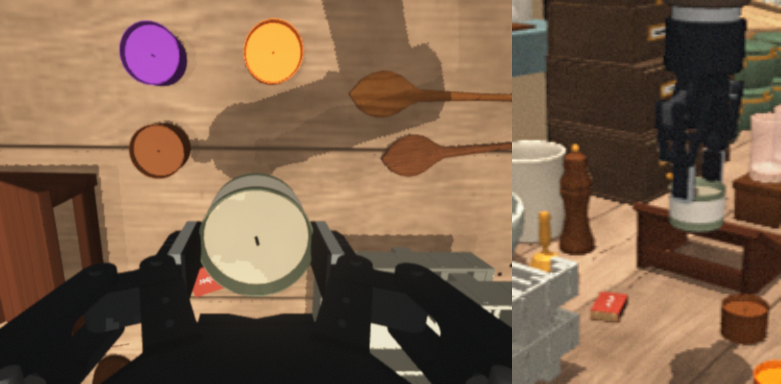

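drive_tool:
  plan:
    - [[-0.016,0.016,0],0]
    - [[-0.033,0.032,0],0]
    - [[-0.033,0.032,0],0]
    - [[-0.033,0.032,0],0]
    - [[-0.033,0.031,0],0]
    - [[-0.016,0.016,0],0]
    - [[0,0,0],0]
    - [[0,0,0],0]

```text
clock: 19.77
position: [597.0, 227.8, 203.9]
ee_rot: [-0.073, 0.997, -0.001, -0.001]
contact_force: [-0.9, -0.5, -1.1]
gripper_width: 54.1
```

```bash
python3 - <<'E'
from h import *
st()
plan([(596.4,227,110,98.4,45)])
d=snap('wrist','w15.png');snap('scene','s15.png')
a=cv2.imread('pics/s15.png')[110:310,110:250]
cv2.imwrite('pics/c15.png',np.hstack([cv2.imread('pics/w15.png'),cv2.resize(a,None,fx=1.92,fy=1.92)]))
E
```

```text
t 19.77 pos [597.  227.8 203.9] yaw 98.33 w 54.1 F [-0.9 -0.5 -1.1] j [ 0.62  0.43 -0.   -0.   -1.14 -2.04]
3
[[[0.0002, -0.0002, 0.0313], np.float64(-0.0)], [[0.0003, -0.0002, 0.0313], np.float64(-0.0)], [[0.0002, -0.0003, 0.0313], np.float64(-0.0)]]
end [596.4 227.  110. ] 98.33
```

View pics/c15.png

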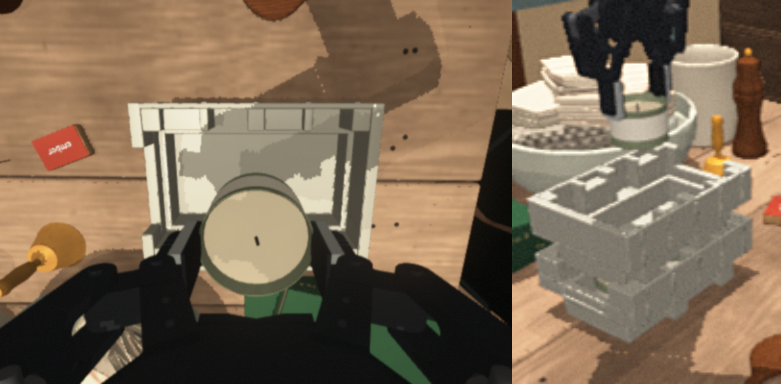

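drive_tool:
  plan:
    - [[0,0,0.04],0]
    - [[0,0,0.035],0]
    - [[0,0,0.017],0]
    - [[0,0,0.01],0]
    - [[0,0,0],0]
    - [[0,0,0],0]

```text
clock: 20.62
position: [598.3, 228.2, 104.7]
ee_rot: [-0.073, 0.997, 0.001, 0.001]
contact_force: [-0.2, -0.1, -1.3]
gripper_width: 54.4
```

drive_tool:
  plan:
    - [[0.001,-0.001,0.004],0]
    - [[0,0,0.003],0]
    - [[0,0,0.001],0]
    - [[0,0,0],0]
    - [[0,0,0],0]

```text
clock: 21.25
position: [596.5, 226.5, 95.4]
ee_rot: [-0.073, 0.997, -0.0, -0.0]
contact_force: [-2.1, -0.6, 1.0]
gripper_width: 54.1
```

```bash
python3 chk.py 16; cp pics/w16.png pics/w16x.png
```

```text
t 21.25 pos [596.5 226.5  95.4] yaw 98.32 w 54.1 F [-2.1 -0.6  1. ] j [ 0.62  0.53 -0.13  0.   -0.91 -2.04]
```

View pics/s16o.png

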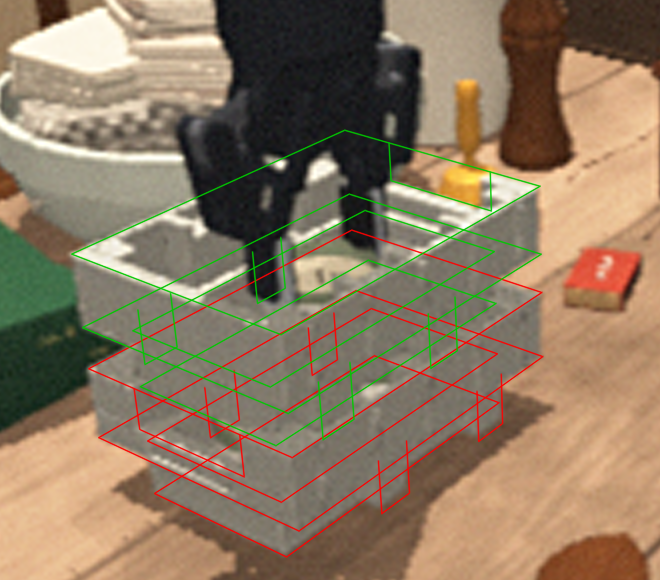

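View pics/w16x.png

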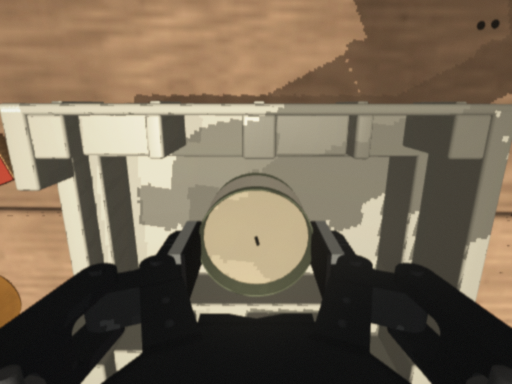

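drive_tool:
  plan:
    - [[0,0,0.001],0]
    - [[0,0,0],0]
    - [[0,0,0],0]

```text
clock: 21.72
position: [596.5, 226.6, 95.3]
ee_rot: [-0.073, 0.997, -0.0, 0.0]
contact_force: [-5.4, -0.7, 5.5]
gripper_width: 53.9
```

drive_tool:
  plan:
    - [[0,0,0],0]
    - [[0,0,0],0]
    - [[0,0,0],0]
    - [[0,0,0],0]
  fingers: -0.8

```text
clock: 22.22
position: [596.8, 226.7, 94.1]
ee_rot: [-0.073, 0.997, -0.0, 0.0]
contact_force: [0.1, 0.2, -0.0]
gripper_width: 77.0
```

drive_tool:
  plan:
    - [[0,0,-0.02],0]
    - [[0,0,-0.04],0]
    - [[0,0,-0.05],0]
    - [[0,0,-0.05],0]
    - [[0,0,0],0]
    - [[0,0,0],0]
    - [[0,0,0],0]

```text
clock: 23.1
position: [596.0, 226.4, 252.4]
ee_rot: [-0.073, 0.997, -0.001, -0.002]
contact_force: [-0.0, 0.7, -0.5]
gripper_width: 76.7
```

```bash
python3 chk.py 17; python3 - <<'E'
from h import *
d=load('w17.png');img=cv2.resize(cv2.imread('pics/w17.png'),None,fx=1.5,fy=1.5)
overlay(img,d,*pose(596.4,227,60,-1.4245+np.pi,0),s=1.5,col=(0,200,0))
t=np.linspace(0,2*np.pi,60)
q=proj(d,np.c_[596.4+28.5*np.cos(t),227+28.5*np.sin(t),0*t+102.5])*1.5
cv2.polylines(img,[q.astype(int)],True,(0,0,255),1)
cv2.imwrite('pics/w17o.png',img)
E
```

```text
t 23.1 pos [596.  226.4 252.4] yaw 98.32 w 76.7 F [-0.   0.7 -0.5] j [ 0.62  0.4   0.07 -0.   -1.25 -2.04]
```

View pics/s17o.png

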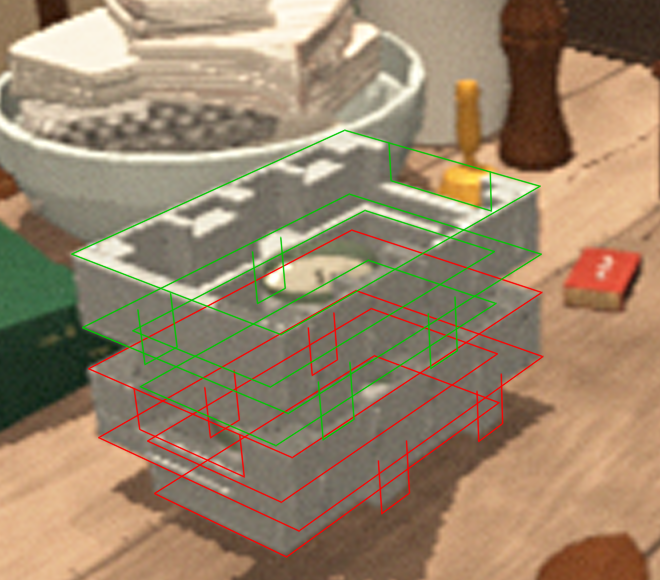

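View pics/w17o.png

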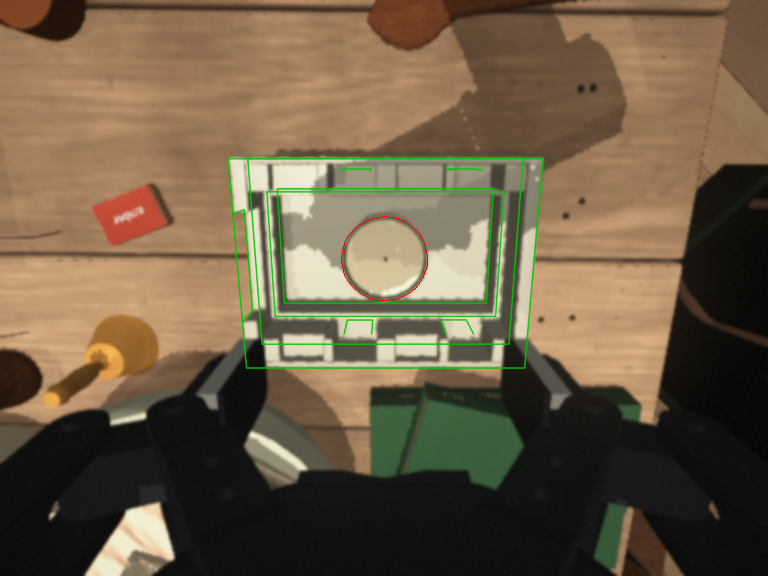

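The overlays line up: the tote sits level at +60 mm and the tin stands centred in it. Handing in.

```bash
python3 -c "
from bench import arm
print(arm.job_done())"
```

```text
the job is handed in; nothing more can be done
None
```

The empty tote is stacked on the full one, turned end for end, and the spare sage-green tin stands upright in the middle of the upper tote. I handed the job in at about 23 s of the 58 s allowed; the hand-in reports no verdict.

- **How it went:** I pinched the tote's plain end on the sloping stand. Because the tool can only point down, the tote came off tilted 30 degrees. I levelled it by setting it down on the clear table to the front right, then regripped it and lowered it into the seats.
- **Stacking check:** after release, the drawn outline of the upper tote, exactly 60 mm above the lower one, matched the scene and wrist pictures to about 1–2 mm. The notched ends are opposite and it looks level. The tool height at contact was 121.3 mm against 121.1 mm expected.
- **Tin check:** the final wrist picture shows the tin within about 1–2 mm of the tote's centre. It is released, with the gripper about 150 mm clear above it and wrist force near zero.
- **Bystanders:** I never touched the bell or pepper mill.
- **Disagreement:** while levelling the tote on the table, the arm was strained and sprang back about 7 mm when the fingers opened. I measured the tote again before regripping, so it did not affect the stack.

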